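# Clamp a mended book in the pump clamp

### The arm

A 6-joint arm with a two-finger parallel gripper is mounted at the origin on the work surface. World frame = base frame: x ahead of the robot, y to its left, z up, the work surface at z = 0. Lengths are in m, angles in rad, forces in N, time in s.
With the tool pointing down it reaches from about 0.4 to 0.925 m from the base axis. Payload 3.4 kg.
Tool frame: the origin (TCP) lies at the very end of the fingers, on their centre line; the grasp point (between the pads) lies 19 mm behind it; y points along the fingers, z is the direction in which the jaws open and shut, and the axes are right-handed (so a half turn about y gives the same grasp; the last joint's range is limited). The gripper opens to 85 mm and grips with 20 to 120 N. Pads are 22 mm wide; open, the fingers measure 114 mm over their backs; the gripper's body (76 mm by 85 mm) begins 54 mm behind the grasp point. The pads swing forward as they close: fully open they stand 13 mm farther back than shut.
Start: joints at [-0.073, 0.307, 1.506, -0, 1.328, -0.073], TCP at [0.575, -0, 0.231] pointing down, gripper open.
Joint ranges: [-3.12, 3.12], [-1.05, 2.28], [0.14, 2.33], [-1.42, 4.57], [0.1, 2.73], [-2.68, 2.68]. Speed limits (rad/s): [2.57, 2.57, 3.14, 3.14, 3.14, 3.14].

### API

Orientations are given as a 3x3 rotation matrix whose columns are the frame's x, y, z axes.
In Python, from station import env gives the robot as it stands.
- The arm moves only by the tool arm_command, never from a script. Its argument "commands" is a list of rows, each an object of numbers: "tx", "ty", "tz": the shift along the tool's x, y, z in mm; "wx", "wy", "wz": the turn, a rotation vector about the tool's x, y, z in rad; "gripper": the opening, from 0 (shut) to 1 (fully open). In form: [{"tx": .., "ty": .., "tz": .., "wx": .., "wy": .., "wz": .., "gripper": ..}, ...]. A call has 1 to 20 rows; each row is the pose to reach, as a shift and turn from the pose commanded when the call began, along the tool's axes at that moment; what a row does not reach only later rows make up. A row lasts 1/10 s, in which the tool goes at most 50 mm and 8.59 degrees, less where a joint would pass 70% of its speed; a pose out of reach is approached as far as the arm can. A call with a gripper value outside its range is refused whole. The fingers move at their own pace and stop on an object; "newtons" is the grip in N (left out, the last holds). Time passes only in rows, so rows that repeat a pose let the fingers close. It gives the time, the measured TCP pose, the force and the opening at its end, in the units of the state.
- env.observe(): the state, without advancing time (a new reading comes with each control period).
- env.snapshot(name): name is "scene" or "side" or "wrist"; returns (picture, depth): 384x512x3 uint8, red, green, blue; 384x512 float32, m along the optical axis (not along the pixel's ray), 0 where there is no reading.
- env.calibration(name): a dict with "mtx" (3x3 intrinsics, pixels), "view" (4x4, takes a point from world to camera coordinates); the wrist camera has in their place "T_tool_cam" (4x4, takes a point from camera to tool coordinates, whose origin is the TCP and whose axes are the tool frame's). Camera axes: x right, y down, z forward; pixel columns grow to the right and rows downward; lengths in m; the calibration is good to about 2 mm. A picture is of the moment at which its call begins: read the wrist's pose just before it. calibration takes no time and is no camera call.
- env.sign_off(): hands the job in, once; it reports no verdict.
Trained networks look in the newest picture that a camera, given by its name, has taken for a name from the list of things; names that differ only in an ending like _2 or _b are one class to them, and where a whole thing is asked for, a point or a joint stands for the part that bears it (a point fixed in the world has none). Each returns a list of dicts, best first, with "p" (0 to 1); they miss things now and then, are a little off and sometimes report something else, mostly with a low value. They report only what shows in the picture. A call takes as long as a camera call. They do not tell look-alikes from the thing itself.
- env.regions_of(camera, label): "region" (384x512 bool, what is visible of it) and "uv" ([column, row] in pixels, amid what is visible of it).
The state is a dict: "time": time; "joint_positions": joint angles; "joint_velocities": joint speeds; "joint_efforts": joint torques, N m; "eef_pos": TCP position; "eef_rot": TCP orientation; "wrist_force": force on the tool from outside, world axes, zero at the start; "torque": the same for the moment, N m; "grip_width": opening from 0.0 (shut) to 1.0 (fully open).
Only numpy, scipy, OpenCV 4.12 (cv2) and the standard library are available. Lean on these libraries where they do the work, as an engineer would, in place of code of your own. Each camera call takes 0.05 s, during which the arm holds its last target. There are 200 camera calls.

### The job

Stand the small grey hardback, spine up, on the bed of the book clamp between its wooden pad and its end stop, let go of it, then pump the clamp's trigger towards the fixed grip until the pad holds the book against the stop and the pad's springs are squeezed in about half way (roughly 10 of their 20 mm). Finish while still holding the trigger squeezed like that: never squeeze the springs right down, move the pad only with the trigger, and leave the jar, the mug and the flat book where they are.

Things in the scene. Friction and masses are not known exactly. Their poses are not given: they have to be found in the camera images.
- clamp: Pump clamp of caulking-gun type screwed to the counter, toothed steel bar along its x. Origin on the counter below the bed; x runs from trigger to stop, z up. Wooden base 12 mm thick, x -195 to +125 mm; its top between pad and stop is the bed (130 mm wide). Stop face at x = 95 mm. Bar top 66 mm high, teeth to 70 mm; its tail reaches back to x = -265 mm (plunger 0).
- stop: Fixed wooden end stop of the clamp, 20 mm thick, 100 mm wide, 90 mm high on the bed; origin at the foot of the face that the book is pressed against (clamp x = 95 mm, height 12 mm), axes as the clamp's.
- stop_face (a point): On the stop's pressing face, mid-width, 60 mm above the counter.
- plunger (a joint): Travel of the bar and its steel back plate towards the stop, m, 0 to 0.095; starts at 0 to 0.03. The trigger drives it forward only. An 8 N brake alone keeps it when the trigger is let go: springs squeezed over 4 mm then push it back until they read 4 mm. With the book on the stop, the pad meets it at 0.073; half squeezed springs read about 0.083 here.
- pad (a joint): How far the springs between back plate and pad are squeezed, m: 0 free, 0.020 right down. 2 N per mm, so 10 mm is 20 N on the book.
- pad_face (a point): Centre of the pad's front face, 60 mm above the counter; the wooden pad is 90 mm wide, 12 mm thick, from 20 to 100 mm above the counter. With springs free it is at clamp x = plunger reading - 10 mm.
- trigger (a joint): Trigger angle, rad: 0 at rest (leaning 0.15 back), 0.30 at its end (0.15 forward, towards grip and stop). Hinge at clamp x = -160 mm, 20 mm up. A spring returns it (3 to 5 N at the paddle). The pawl catches teeth 9 mm apart: after some idle travel the bar moves 72 mm per rad, 9 or 18 (at most 20) mm a full stroke; 3 to 9 pumps, let fully back. About 15 N at the paddle for half squeezed springs.
- trigger_back (a point): On the rear face (away from the grip) of the trigger, mid-width, about 158 mm above the counter at rest; moves with it, about 42 mm in all; fingertips can push here from behind. The trigger is a black upright paddle 10 mm thick, 32 mm wide, from 96 to 183 mm above the counter; its rear face at rest is 70 mm behind the grip's front face.
- grip_front (a point): On the front face (towards the pad) of the fixed grip, at clamp x = -118 mm, 160 mm above the counter. The grip is a black upright post 12 mm thick in x, 30 mm wide, top 185 mm above the counter. The trigger stands behind it; over both it is about 70 mm at rest, 30 mm squeezed. Fingers have room in front of the grip and behind the trigger.
- book: Small grey hardback, rigid, standing upright spine up: 32 mm thick (its x), 105 mm wide (its y), 150 mm high (its z); about 350 g. Origin at the centre of its underside. It may stand turned.
- jar: Bystander: white screw-top jar, 60 mm across, 85 mm high; origin under its centre.
- mug: Bystander: white mug, 80 mm across, 95 mm high; origin under its centre.
- flat_book: Bystander: larger grey hardback lying flat, 170 x 120 mm, 35 mm thick; origin under its centre.
Mind the look-alikes: they are no part of the job. What is shaped like the book but green or orange is not meant.

How it is judged:
By the outcome, as a careful person would: the job done as asked, in the order asked, and still so for the second after the job is handed in, while the arm keeps its last pose, push and grip.
It also fails if it takes over 61 s, if anything falls off the work surface, if the arm or the gripper's body presses on something with over 40 N, if the wrist force passes 120 N, or if a joint passes its speed limit or range.

## Working session

There is one attempt and no reset: what is moved stays moved. The work goes in short steps, Python scripts to look and compute and a tool call to move; the robot and the scene stay as the last step left them, time stands still between calls to the robot, and variables do not carry over. Pictures are saved under pics/ and viewed, about 8 in all and at most 12, crops included, and the job is handed in when it is done.

Besides the shell and the picture viewer there is one more tool, called after ">>>" in YAML: its name, and indented under it one key for each argument. arm_command: Moves the arm, as the interface text tells. Its arguments: {"type":"object","properties":{"commands":{"type":"array","items":{"type":"object","properties":{"tx":{"type":"number"},"ty":{"type":"number"},"tz":{"type":"number"},"wx":{"type":"number"},"wy":{"type":"number"},"wz":{"type":"number"},"gripper":{"type":"number"}}}},"newtons":{"type":"number"}},"required":["commands"]}

```bash
mkdir -p pics; ls; cat > h.py <<'E'
import numpy as np, cv2
from station import env
def pts(name,depth,st=None):
    c=env.calibration(name);K=np.array(c['mtx']);v,u=np.mgrid[0:384,0:512]
    P=np.stack([(u-K[0,2])/K[0,0]*depth,(v-K[1,2])/K[1,1]*depth,depth],-1)
    if name=='wrist':
        T=np.array(c['T_tool_cam']);W=np.eye(4);W[:3,:3]=st['eef_rot'];W[:3,3]=st['eef_pos'];M=W@T
    else: M=np.linalg.inv(np.array(c['view']))
    return P@M[:3,:3].T+M[:3,3]
def save(n,img): cv2.imwrite('pics/'+n,np.ascontiguousarray(img[:,:,::-1]))
E
python3 - <<'E'
from h import *
s=env.observe();print(s['eef_rot'],s['time'],s['grip_width'],s['wrist_force'])
ims=[]
for n in ['scene','side']:
    im,d=env.snapshot(n);ims.append(im);np.save(n+'.npy',d);save(n+'.png',im)
    P=pts(n,d)
    for l in ['book','clamp','stop','trigger','pad','grip_front','jar','mug','flat_book']:
        for r in env.regions_of(n,l)[:4]:
            m=r['region']&(d>0);Q=P[m]
            if len(Q): print(n,l,round(r['p'],2),np.round(r['uv']),m.sum(),np.round(np.median(Q,0),3),np.round(np.percentile(Q,3,axis=0),3),np.round(np.percentile(Q,97,axis=0),3))
save('both.png',cv2.resize(np.hstack(ims),(800,300)))
E
```

```text
pics
[[-4.83962613e-06 -2.06239821e-03  9.99997873e-01]
 [-9.99999988e-01  1.52371051e-04 -4.52538591e-06]
 [-1.52361393e-04 -9.99997862e-01 -2.06239892e-03]] 0.0 0.9961992159537346 [-0.78890708 -0.50395537 -0.37094297]
scene book 0.76 [283. 306.] 2008 [0.78  0.313 0.11 ] [0.734 0.271 0.009] [0.819 0.345 0.151]
scene book 0.72 [379. 233.] 1973 [0.462 0.414 0.098] [0.435 0.365 0.005] [0.474 0.462 0.151]
scene book 0.7 [335. 208.] 1286 [0.464 0.286 0.106] [0.395 0.257 0.01 ] [0.494 0.297 0.151]
scene book 0.62 [379. 184.] 822 [0.327 0.336 0.125] [0.254 0.299 0.026] [0.349 0.363 0.151]
scene clamp 0.85 [246. 187.] 3708 [0.494 0.003 0.039] [ 0.407 -0.173  0.004] [0.529 0.135 0.121]
scene stop 0.95 [285. 196.] 534 [0.46  0.126 0.075] [0.404 0.107 0.018] [0.497 0.137 0.103]
scene trigger 0.47 [198. 155.] 249 [ 0.509 -0.156  0.123] [ 0.458 -0.194  0.022] [ 0.519 -0.13   0.182]
scene pad 0.59 [249. 181.] 367 [0.48  0.005 0.073] [ 0.43  -0.005  0.025] [0.515 0.013 0.102]
scene grip_front 0.63 [246. 185.] 3860 [0.494 0.001 0.041] [ 0.407 -0.179  0.003] [0.529 0.135 0.155]
scene jar 0.78 [313. 
[... 1199 characters left out ...]
 [0.494 0.124 0.103]
side trigger 0.74 [279. 163.] 133 [0.627 0.275 0.023] [0.603 0.27  0.001] [0.651 0.288 0.049]
side pad 0.77 [230. 215.] 332 [ 0.464 -0.005  0.09 ] [ 0.428 -0.016  0.035] [0.512 0.009 0.102]
side grip_front 0.58 [232. 224.] 3429 [ 0.476 -0.031  0.066] [ 0.403 -0.193  0.009] [0.523 0.117 0.178]
side jar 0.44 [280. 162.] 139 [0.628 0.275 0.021] [ 0.606  0.27  -0.001] [0.651 0.286 0.048]
side mug 0.81 [340. 302.] 1409 [ 0.75  -0.257  0.054] [ 0.711 -0.301  0.004] [ 0.785 -0.214  0.096]
side mug 0.16 [233. 216.] 273 [ 0.473 -0.003  0.092] [ 0.432 -0.014  0.074] [0.512 0.008 0.102]
side flat_book 0.63 [323. 198.] 1919 [0.764 0.106 0.034] [0.704 0.038 0.001] [0.827 0.204 0.038]
```

View pics/both.png

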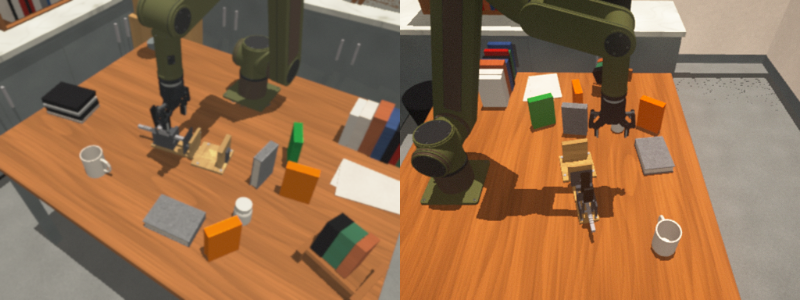

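```bash
python3 - <<'E'
from h import *
a=cv2.imread('scene.png')[100:270,130:400];b=cv2.imread('side.png')[100:290,170:310]
h=560
cv2.imwrite('pics/crop.png',np.hstack([cv2.resize(a,(490,308)),cv2.resize(b,(227,308))]))
box={'book':((.36,.23,.143),(.52,.32,.16)),'stop':((.38,.08,.096),(.52,.15,.11)),'pad':((.4,-.03,.096),(.54,.03,.106)),'bed':((.36,.01,.006),(.56,.14,.017)),'grip+trig':((.40,-.22,.1),(.53,-.09,.2))}
for n in ['scene','side']:
    P=pts(n,np.load(n+'.npy')).reshape(-1,3)
    for k,(l,h) in box.items():
        Q=P[np.all((P>l)&(P<h),1)]
        if len(Q)>5:
            r=cv2.minAreaRect(Q[:,:2].astype(np.float32)*1000)
            print(n,k,len(Q),np.round(r[0],1),np.round(r[1],1),round(r[2],1),np.round(Q.min(0),3),np.round(Q.max(0),3))
E
```

```text
[ WARN:0@0.536] global loadsave.cpp:275 findDecoder imread_('scene.png'): can't open/read file: check file path/integrity
Traceback (most recent call last):
TypeError: 'NoneType' object is not subscriptable
```

```bash
cat > fit.py <<'E'
from h import *
a=cv2.imread('pics/scene.png')[100:270,130:400];b=cv2.imread('pics/side.png')[100:290,170:310]
cv2.imwrite('pics/crop.png',np.hstack([cv2.resize(a,(490,308)),cv2.resize(b,(227,308))]))
box={'book':((.36,.23,.143),(.52,.32,.16)),'bookall':((.36,.23,.02),(.52,.32,.16)),'stop':((.38,.08,.096),(.52,.15,.11)),'pad':((.4,-.03,.096),(.54,.03,.106)),'bed':((.36,.02,.006),(.56,.14,.017)),'grip+trig':((.40,-.22,.1),(.53,-.09,.19))}
for n in ['scene','side']:
    P=pts(n,np.load(n+'.npy')).reshape(-1,3)
    for k,(l,h) in box.items():
        Q=P[np.all((P>l)&(P<h),1)]
        if len(Q)>5:
            r=cv2.minAreaRect(Q[:,:2].astype(np.float32)*1000)
            print(n,k,len(Q),np.round(r[0],1),np.round(r[1],1),round(r[2],1),np.round(Q.min(0),3),np.round(Q.max(0),3))
E
python3 fit.py
```

```text
scene book 388 [442.2 276.4] [ 34.4 107.5] 83.6 [0.389 0.255 0.143] [0.497 0.298 0.153]
scene bookall 1202 [442.8 276.5] [ 34.5 110.1] 83.2 [0.389 0.255 0.02 ] [0.499 0.299 0.153]
scene stop 189 [447.1 116.4] [101.8  20.7] 11.5 [0.396 0.099 0.096] [0.497 0.136 0.106]
scene pad 114 [473.6 -12.3] [92.3 40. ] 10.9 [ 0.425 -0.029  0.096] [0.516 0.013 0.106]
scene bed 899 [457.6  73.9] [134.7 128.1] 10.5 [0.381 0.02  0.006] [0.532 0.14  0.017]
scene grip+trig 221 [ 499.  -135.1] [35.4 73.1] 9.6 [ 0.476 -0.171  0.101] [ 0.52  -0.099  0.185]
side book 266 [442.8 275.8] [ 38.7 104.8] 84.2 [0.391 0.253 0.143] [0.496 0.3   0.155]
side bookall 1184 [442.3 275.2] [ 39.8 106.4] 84.9 [0.388 0.251 0.02 ] [0.496 0.3   0.155]
side stop 191 [447.2 115. ] [98.8 23.9] 12.3 [0.398 0.096 0.096] [0.497 0.132 0.107]
side pad 151 [472.  -10.4] [87.9 39.9] 4.3 [ 0.428 -0.03   0.096] [0.515 0.012 0.103]
side bed 525 [456.3  71.5] [135.6 121.8] 7.7 [0.382 0.02  0.006] [0.531 0.139 0.017]
side grip+trig 485 [ 496.7 -137.5] [32.7 73.3] 11.7 [ 0.477 -0.174  0.1  ] [ 0.519 -0.1    0.188]
```

View pics/crop.png

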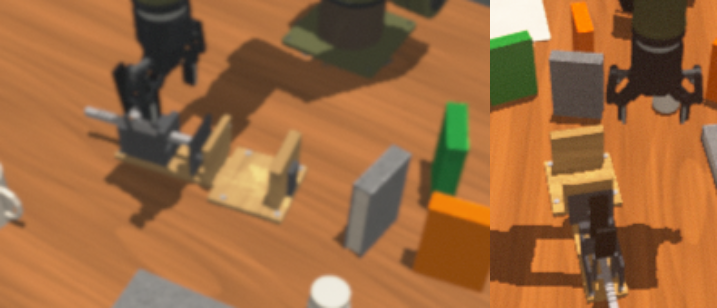

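The candidates, as scene-picture pixels: green (379,184), orange (379,233), orange (283,306) and grey (335,208). The grey one is the book that's meant: it stands upright, measures 105×34 mm, is 150 mm high and sits at about (442, 276) mm. The crop confirms it. The clamp's yaw is about 101.3° and its origin is about (468, 13) mm.

>>> arm_command:
  commands:
    - {"tx":-276,"tz":-132,"wy":-1.459,"gripper":0.85}
    - {"tx":-276,"tz":-132,"wy":-1.459,"gripper":0.85}
    - {"tx":-276,"tz":-132,"wy":-1.459,"gripper":0.85}
    - {"tx":-276,"tz":-132,"wy":-1.459,"gripper":0.85}
    - {"tx":-276,"tz":-132,"wy":-1.459,"gripper":0.85}
    - {"tx":-276,"tz":-132,"wy":-1.459,"gripper":0.85}
    - {"tx":-276,"tz":-132,"wy":-1.459,"gripper":0.85}
    - {"tx":-276,"tz":-132,"wy":-1.459,"gripper":0.85}
    - {"tx":-276,"tz":-132,"wy":-1.459,"gripper":0.85}
    - {"tx":-276,"tz":-132,"wy":-1.459,"gripper":0.85}
    - {"tx":-276,"tz":-132,"wy":-1.459,"gripper":0.85}
    - {"tx":-276,"tz":-132,"wy":-1.459,"gripper":0.85}
    - {"tx":-276,"tz":-132,"wy":-1.459,"gripper":0.85}
  newtons: 40

```text
invalid input
```

```bash
python3 - <<'E'
from h import *
s=env.observe();im,d=env.snapshot('wrist');save('w1.png',im)
P=pts('wrist',d,s).reshape(-1,3)
print(np.round(s['eef_pos'],4),np.round(s['eef_rot'],3).tolist(),s['time'],s['grip_width'])
Q=P[np.all((P>(.36,.23,.143))&(P<(.52,.32,.16)),1)];print(len(Q))
if len(Q)>10:
    r=cv2.minAreaRect(Q[:,:2].astype(np.float32)*1000);print(r,np.median(Q[:,2]))
E
```

```text
[ 0.575  -0.      0.2313] [[-0.0, 0.0, 1.0], [-1.0, 0.0, -0.0], [-0.0, -1.0, 0.0]] 1.0 1.0007552693742925
0
```

View pics/w1.png

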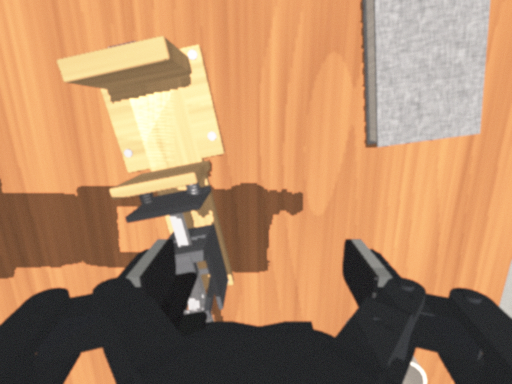

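The wrist picture shows the clamp (stop at about (125,60), pad at about (165,183)) and the flat book at top right. The arm hasn't moved because the call was refused, so I'll retry with all fields filled in.

>>> arm_command:
  commands:
    - {"tx":-276,"ty":0,"tz":-132,"wx":0,"wy":-1.459,"wz":0,"gripper":0.85}
    - {"tx":-276,"ty":0,"tz":-132,"wx":0,"wy":-1.459,"wz":0,"gripper":0.85}
    - {"tx":-276,"ty":0,"tz":-132,"wx":0,"wy":-1.459,"wz":0,"gripper":0.85}
    - {"tx":-276,"ty":0,"tz":-132,"wx":0,"wy":-1.459,"wz":0,"gripper":0.85}
    - {"tx":-276,"ty":0,"tz":-132,"wx":0,"wy":-1.459,"wz":0,"gripper":0.85}
    - {"tx":-276,"ty":0,"tz":-132,"wx":0,"wy":-1.459,"wz":0,"gripper":0.85}
    - {"tx":-276,"ty":0,"tz":-132,"wx":0,"wy":-1.459,"wz":0,"gripper":0.85}
    - {"tx":-276,"ty":0,"tz":-132,"wx":0,"wy":-1.459,"wz":0,"gripper":0.85}
    - {"tx":-276,"ty":0,"tz":-132,"wx":0,"wy":-1.459,"wz":0,"gripper":0.85}
    - {"tx":-276,"ty":0,"tz":-132,"wx":0,"wy":-1.459,"wz":0,"gripper":0.85}
    - {"tx":-276,"ty":0,"tz":-132,"wx":0,"wy":-1.459,"wz":0,"gripper":0.85}
    - {"tx":-276,"ty":0,"tz":-132,"wx":0,"wy":-1.459,"wz":0,"gripper":0.85}
    - {"tx":-276,"ty":0,"tz":-132,"wx":0,"wy":-1.459,"wz":0,"gripper":0.85}
  newtons: 40

```text
time: 2.35
eef_pos: [0.4431, 0.2759, 0.2313]
eef_rot: [[0.994, 0.0, 0.114], [-0.114, 0.0, 0.994], [0.0, -1.0, 0.0]]
wrist_force: [-0.0, -0.0, 0.4]
grip_width: 0.852
```

```bash
python3 - <<'E'
from h import *
s=env.observe();im,d=env.snapshot('wrist');save('w2.png',im)
P=pts('wrist',d,s).reshape(-1,3)
Q=P[np.all((P>(.36,.23,.143))&(P<(.52,.32,.16)),1)];print(len(Q))
if len(Q)>10:
    r=cv2.minAreaRect(Q[:,:2].astype(np.float32)*1000);print(r,np.median(Q[:,2]),Q.min(0),Q.max(0))
E
```

```text
4699
((440.3829040527344, 276.75714111328125), (32.139854431152344, 105.8095932006836), 83.37293243408203) 0.15113223659271358 [0.38599699 0.25560088 0.14881324] [0.49464035 0.29857214 0.15347257]
```

View pics/w2.png

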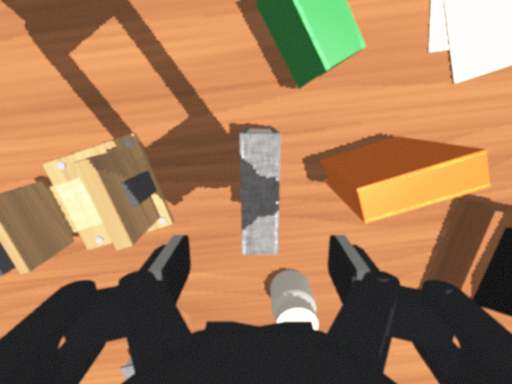

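The wrist view shows the grey book's spine centred at about (260,190) and square to the jaws. I'll shift by (−3, +1) mm, go down and grip.

>>> arm_command:
  commands:
    - {"tx":-3,"ty":40,"tz":1,"wx":0,"wy":0,"wz":0,"gripper":0.85}
    - {"tx":-3,"ty":80,"tz":1,"wx":0,"wy":0,"wz":0,"gripper":0.85}
    - {"tx":-3,"ty":105,"tz":1,"wx":0,"wy":0,"wz":0,"gripper":0.85}
    - {"tx":-3,"ty":116,"tz":1,"wx":0,"wy":0,"wz":0,"gripper":0.85}
    - {"tx":-3,"ty":116,"tz":1,"wx":0,"wy":0,"wz":0,"gripper":0.85}
    - {"tx":-3,"ty":116,"tz":1,"wx":0,"wy":0,"wz":0,"gripper":0.3}
    - {"tx":-3,"ty":116,"tz":1,"wx":0,"wy":0,"wz":0,"gripper":0.2}
    - {"tx":-3,"ty":116,"tz":1,"wx":0,"wy":0,"wz":0,"gripper":0.2}
    - {"tx":-3,"ty":116,"tz":1,"wx":0,"wy":0,"wz":0,"gripper":0.2}
    - {"tx":-3,"ty":116,"tz":1,"wx":0,"wy":0,"wz":0,"gripper":0.2}
    - {"tx":-3,"ty":116,"tz":1,"wx":0,"wy":0,"wz":0,"gripper":0.2}
  newtons: 40

```text
time: 3.5
eef_pos: [0.4413, 0.2777, 0.1169]
eef_rot: [[0.994, 0.003, 0.112], [-0.112, 0.001, 0.994], [0.003, -1.0, 0.002]]
wrist_force: [0.0, -0.9, 7.0]
grip_width: 0.371
```

Gripped: the opening is 31.5 mm, which matches the book. Next I lift it, carry it over the stop and turn it to line up with the clamp.

>>> arm_command:
  commands:
    - {"tx":0,"ty":-30,"tz":0,"wx":0,"wy":0,"wz":0,"gripper":0.2}
    - {"tx":0,"ty":-70,"tz":0,"wx":0,"wy":0,"wz":0,"gripper":0.2}
    - {"tx":0,"ty":-110,"tz":0,"wx":0,"wy":0,"wz":0,"gripper":0.2}
    - {"tx":0,"ty":-125,"tz":0,"wx":0,"wy":0,"wz":0,"gripper":0.2}
    - {"tx":5,"ty":-125,"tz":-30,"wx":0,"wy":-0.05,"wz":0,"gripper":0.2}
    - {"tx":12,"ty":-125,"tz":-70,"wx":0,"wy":-0.12,"wz":0,"gripper":0.2}
    - {"tx":20,"ty":-125,"tz":-110,"wx":0,"wy":-0.2,"wz":0,"gripper":0.2}
    - {"tx":28,"ty":-125,"tz":-150,"wx":0,"wy":-0.26,"wz":0,"gripper":0.2}
    - {"tx":34,"ty":-125,"tz":-180,"wx":0,"wy":-0.31,"wz":0,"gripper":0.2}
    - {"tx":34,"ty":-125,"tz":-188,"wx":0,"wy":-0.31,"wz":0,"gripper":0.2}
    - {"tx":34,"ty":-125,"tz":-188,"wx":0,"wy":-0.31,"wz":0,"gripper":0.2}
    - {"tx":34,"ty":-125,"tz":-188,"wx":0,"wy":-0.31,"wz":0,"gripper":0.2}
  newtons: 40

```text
time: 4.7
eef_pos: [0.4525, 0.0874, 0.2401]
eef_rot: [[0.981, -0.001, -0.196], [0.196, 0.001, 0.981], [-0.0, -1.0, 0.001]]
wrist_force: [0.3, -0.2, -4.0]
grip_width: 0.367
```

```bash
python3 - <<'E'
from h import *
s=env.observe()
print(np.round(s['eef_pos'],4),np.round(s['eef_rot'],3).tolist(),s['wrist_force'],s['grip_width'])
ims=[]
for n in ['side','wrist']:
    im,d=env.snapshot(n);ims.append(im);P=pts(n,d,s).reshape(-1,3)
    for k,(l,h) in {'book':((.38,.03,.14),(.53,.14,.29)),'low':((.38,.03,.11),(.53,.14,.2)),'stop':((.38,.08,.096),(.52,.15,.108)),'pad':((.4,-.05,.096),(.54,.03,.106))}.items():
        Q=P[np.all((P>l)&(P<h),1)]
        if len(Q)>5:
            r=cv2.minAreaRect(Q[:,:2].astype(np.float32)*1000)
            print(n,k,len(Q),np.round(r[0],1),np.round(r[1],1),round(r[2],1),np.round(Q.min(0),3),np.round(Q.max(0),3))
ims[0]=cv2.resize(ims[0][100:290,150:403],(512,384))
save('b2.png',cv2.resize(np.hstack(ims),(800,300)))
E
```

```text
[0.4525 0.0874 0.2401] [[0.981, -0.001, -0.196], [0.196, 0.001, 0.981], [-0.0, -1.0, 0.001]] [ 0.28304654 -0.21265739 -4.03155791] 0.3672009421708047
side book 1549 [452.9  74.5] [107.4  71.9] 0.4 [0.399 0.039 0.14 ] [0.507 0.111 0.289]
side low 721 [451.8  71.7] [ 33.7 108. ] 86.0 [0.399 0.058 0.12 ] [0.506 0.092 0.2  ]
side pad 174 [473.7 -13.8] [89.1 43. ] 11.8 [ 0.428 -0.042  0.096] [0.515 0.011 0.104]
wrist book 16759 [437.3  84.3] [74.9 78.1] 60.2 [0.397 0.039 0.145] [0.478 0.131 0.29 ]
wrist low 383 [401.3  76.8] [ 3.4 31.9] 11.1 [0.397 0.061 0.131] [0.405 0.092 0.2  ]
wrist stop 243 [400.6 112.1] [27.4 13.6] 57.4 [0.394 0.097 0.096] [0.414 0.12  0.105]
wrist pad 1650 [470.  -13.5] [89.4 40. ] 11.0 [ 0.423 -0.04   0.096] [0.512 0.014 0.103]
```

View pics/b2.png

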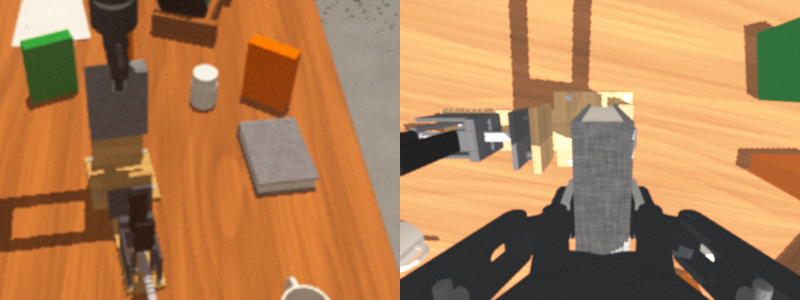

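The book hangs square over the bed, about 4 mm short of the stop. Now I lower it.

>>> arm_command:
  commands:
    - {"tx":0,"ty":40,"tz":-1,"wx":0,"wy":0,"wz":0,"gripper":0.2}
    - {"tx":0,"ty":80,"tz":-1,"wx":0,"wy":0,"wz":0,"gripper":0.2}
    - {"tx":0,"ty":98,"tz":-1,"wx":0,"wy":0,"wz":0,"gripper":0.2}
    - {"tx":0,"ty":105,"tz":-1,"wx":0,"wy":0,"wz":0,"gripper":0.2}
    - {"tx":0,"ty":108,"tz":-1,"wx":0,"wy":0,"wz":0,"gripper":0.2}
    - {"tx":0,"ty":110,"tz":-1,"wx":0,"wy":0,"wz":0,"gripper":0.2}
    - {"tx":0,"ty":110,"tz":-1,"wx":0,"wy":0,"wz":0,"gripper":0.2}

```text
time: 5.5
eef_pos: [0.4542, 0.0861, 0.1312]
eef_rot: [[0.98, 0.002, -0.197], [0.197, 0.0, 0.98], [0.002, -1.0, -0.0]]
wrist_force: [-0.1, -0.1, -4.4]
grip_width: 0.366
```

>>> arm_command:
  commands:
    - {"tx":0,"ty":1,"tz":0,"wx":0,"wy":0,"wz":0,"gripper":0.2}
    - {"tx":0,"ty":2,"tz":0,"wx":0,"wy":0,"wz":0,"gripper":0.2}
    - {"tx":0,"ty":2.5,"tz":0,"wx":0,"wy":0,"wz":0,"gripper":0.2}
    - {"tx":0,"ty":2.5,"tz":0,"wx":0,"wy":0,"wz":0,"gripper":0.2}

```text
time: 5.9
eef_pos: [0.4537, 0.0857, 0.1291]
eef_rot: [[0.98, 0.002, -0.197], [0.197, 0.0, 0.98], [0.002, -1.0, -0.0]]
wrist_force: [-2.2, -1.4, 3.3]
grip_width: 0.373
```

Contact: the vertical force went from −4.4 to +3.3 N. I open the jaws and back off upwards.

>>> arm_command:
  commands:
    - {"tx":0,"ty":0,"tz":0,"wx":0,"wy":0,"wz":0,"gripper":0.45}
    - {"tx":0,"ty":0,"tz":0,"wx":0,"wy":0,"wz":0,"gripper":0.6}
    - {"tx":0,"ty":0,"tz":0,"wx":0,"wy":0,"wz":0,"gripper":0.75}
    - {"tx":0,"ty":0,"tz":0,"wx":0,"wy":0,"wz":0,"gripper":0.75}
    - {"tx":0,"ty":0,"tz":0,"wx":0,"wy":0,"wz":0,"gripper":0.75}
    - {"tx":0,"ty":-20,"tz":0,"wx":0,"wy":0,"wz":0,"gripper":0.75}
    - {"tx":0,"ty":-60,"tz":0,"wx":0,"wy":0,"wz":0,"gripper":0.75}
    - {"tx":0,"ty":-110,"tz":0,"wx":0,"wy":0,"wz":0,"gripper":0.75}
    - {"tx":0,"ty":-125,"tz":0,"wx":0,"wy":0,"wz":0,"gripper":0.75}
    - {"tx":0,"ty":-125,"tz":0,"wx":0,"wy":0,"wz":0,"gripper":0.75}

```text
time: 6.9
eef_pos: [0.4553, 0.086, 0.2559]
eef_rot: [[0.98, 0.007, -0.197], [0.197, 0.001, 0.98], [0.007, -1.0, -0.001]]
wrist_force: [-0.2, 0.2, 1.0]
grip_width: 0.747
```

```bash
python3 - <<'E'
from h import *
s=env.observe()
print(np.round(s['eef_pos'],4),np.round(s['eef_rot'],3).tolist(),s['wrist_force'],s['grip_width'])
ims=[]
o=np.array([468,13.]);a=np.radians(101.3);R=np.array([[np.cos(a),np.sin(a)],[-np.sin(a),np.cos(a)]])
for n in ['scene','wrist']:
    im,d=env.snapshot(n);ims.append(im);P=pts(n,d,s).reshape(-1,3)
    P=np.c_[(P[:,:2]*1000-o)@R.T,P[:,2]*1000]   # clamp coords mm
    for k,(l,h) in {'book':((40,-70,155),(110,70,170)),'stop':((85,-60,97),(130,60,107)),'pad':((-60,-60,96),(30,60,106)),'trig':((-220,-30,100),(-150,30,187)),'gt':((-220,-30,178),(-90,30,190)),'bar':((-300,-20,55),(-200,20,80))}.items():
        Q=P[np.all((P>l)&(P<h),1)]
        if len(Q)>5:
            r=cv2.minAreaRect(Q[:,:2].astype(np.float32))
            print(n,k,len(Q),np.round(r[0],1),np.round(r[1],1),round(r[2],1),np.round(Q.min(0)),np.round(Q.max(0)))
ims[0]=cv2.resize(ims[0][90:280,150:403],(512,384))
save('b3.png',cv2.resize(np.hstack(ims),(800,300)))
E
```

```text
[0.4553 0.086  0.2559] [[0.98, 0.007, -0.197], [0.197, 0.001, 0.98], [0.007, -1.0, -0.001]] [-0.22019018  0.23175129  1.0418279 ] 0.7469807764315024
scene book 328 [73.5 -0.2] [107.6  33.2] 89.8 [ 57. -54. 155.] [ 90.  54. 165.]
scene stop 212 [101.8  -1. ] [104.4  28.7] 89.5 [ 87. -53.  97.] [116.  51. 106.]
scene pad 122 [-26.    0.4] [91.1 39.8] 89.5 [-46. -45.  96.] [ -6.  46. 103.]
scene trig 218 [-176.2    0.6] [35.3 23.6] 83.2 [-188.  -17.  101.] [-164.   18.  185.]
scene gt 61 [-152.7   -0.4] [30.8 70.5] 89.4 [-188.  -16.  178.] [-117.   15.  187.]
scene bar 93 [-231.5    1. ] [62.9 16.7] 0.1 [-263.   -7.   56.] [-200.    9.   71.]
wrist book 4334 [73.5 -0.7] [105.3  32.1] 90.0 [ 57. -53. 157.] [ 90.  52. 168.]
wrist stop 1726 [105.6   0.3] [99.7 20.1] 89.8 [ 96. -50.  97.] [116.  50. 107.]
wrist pad 1612 [-26.7   0.4] [89.6 40.3] 89.8 [-47. -44.  96.] [ -6.  45. 106.]
wrist trig 553 [-169.8    2.8] [12.  34.8] 4.7 [-177.  -15.  100.] [-165.   20.  143.]
wrist gt 812 [-122.7    1.5] [13.9 29.1] 0.6 [-130.  -13.  178.] [-116.   16.  190.]
wrist bar 17 [-232.5    6.4] [12.1  0.6] 1.0 [-239.    6.   61.] [-226.    7.   70.]
```

View pics/b3.png

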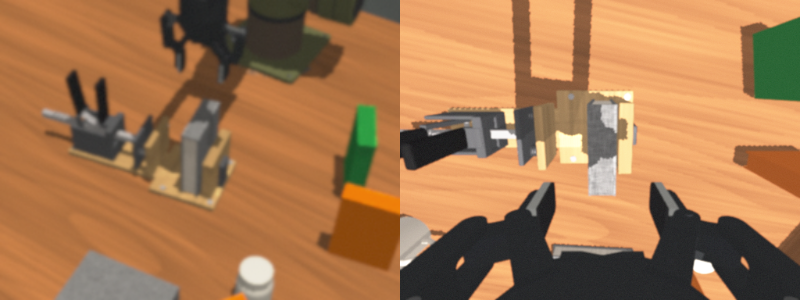

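The book stands free on the bed at clamp x≈73.5, about 5 mm from the stop. The pad face reads −6 and the trigger's rear face is near −188. Next I shut the gripper, turn it and drop it in behind the trigger.

>>> arm_command:
  commands:
    - {"tx":0,"ty":0,"tz":-40,"wx":0,"wy":0.13,"wz":0,"gripper":0.3}
    - {"tx":0,"ty":0,"tz":-80,"wx":0,"wy":0.27,"wz":0,"gripper":0}
    - {"tx":0,"ty":0,"tz":-120,"wx":0,"wy":0.41,"wz":0,"gripper":0}
    - {"tx":0,"ty":0,"tz":-160,"wx":0,"wy":0.55,"wz":0,"gripper":0}
    - {"tx":-2,"ty":0,"tz":-200,"wx":0,"wy":0.69,"wz":0,"gripper":0}
    - {"tx":-2,"ty":0,"tz":-240,"wx":0,"wy":0.83,"wz":0,"gripper":0}
    - {"tx":-2,"ty":0,"tz":-275,"wx":0,"wy":0.97,"wz":0,"gripper":0}
    - {"tx":-2,"ty":0,"tz":-293,"wx":0,"wy":1.11,"wz":0,"gripper":0}
    - {"tx":-2,"ty":0,"tz":-293,"wx":0,"wy":1.25,"wz":0,"gripper":0}
    - {"tx":-2,"ty":0,"tz":-293,"wx":0,"wy":1.39,"wz":0,"gripper":0}
    - {"tx":-2,"ty":0,"tz":-293,"wx":0,"wy":1.53,"wz":0,"gripper":0}
    - {"tx":-2,"ty":0,"tz":-293,"wx":0,"wy":1.571,"wz":0,"gripper":0}
    - {"tx":-2,"ty":0,"tz":-293,"wx":0,"wy":1.571,"wz":0,"gripper":0}
    - {"tx":-2,"ty":30,"tz":-293,"wx":0,"wy":1.571,"wz":0,"gripper":0}
    - {"tx":-2,"ty":70,"tz":-293,"wx":0,"wy":1.571,"wz":0,"gripper":0}
    - {"tx":-2,"ty":100,"tz":-293,"wx":0,"wy":1.571,"wz":0,"gripper":0}
    - {"tx":-2,"ty":108,"tz":-293,"wx":0,"wy":1.571,"wz":0,"gripper":0}
    - {"tx":-2,"ty":108,"tz":-293,"wx":0,"wy":1.571,"wz":0,"gripper":0}
    - {"tx":-2,"ty":108,"tz":-293,"wx":0,"wy":1.571,"wz":0,"gripper":0}
  newtons: 60

```text
time: 8.9
eef_pos: [0.5096, -0.2023, 0.1455]
eef_rot: [[0.197, 0.001, 0.98], [-0.98, -0.0, 0.197], [0.001, -1.0, 0.001]]
wrist_force: [0.3, 0.3, -0.2]
grip_width: 0.002
```

```bash
cat > m.py <<'E'
from h import *
import sys
s=env.observe()
o=np.array([468,13.]);a=np.radians(101.3);R=np.array([[np.cos(a),np.sin(a)],[-np.sin(a),np.cos(a)]])
print('tcp clamp',np.round(R@(s['eef_pos'][:2]*1000-o),1),np.round(s['eef_pos'][2]*1000,1),'F clamp',np.round(R@s['wrist_force'][:2],1),np.round(s['wrist_force'][2],1),'t',s['time'],'g',round(s['grip_width'],3))
ims=[]
for n in ['scene','side']:
    im,d=env.snapshot(n);ims.append(im);P=pts(n,d,s).reshape(-1,3)
    P=np.c_[(P[:,:2]*1000-o)@R.T,P[:,2]*1000]
    for k,(l,h) in {'book':((40,-70,155),(115,70,170)),'padtop':((-70,-40,88),(85,40,104)),'trig':((-220,-30,170),(-140,30,187)),'bar':((-300,-12,60),(-200,12,80))}.items():
        Q=P[np.all((P>l)&(P<h),1)]
        if len(Q)>5: print(n,k,len(Q),np.round(np.percentile(Q,2,axis=0),1),np.round(np.percentile(Q,98,axis=0),1))
ims[0]=cv2.resize(ims[0][90:280,150:403],(512,384));ims[1]=cv2.resize(ims[1][100:290,130:383],(512,384))
if len(sys.argv)>1: save(sys.argv[1],cv2.resize(np.hstack(ims),(800,300)))
E
python3 m.py b4.png
```

```text
tcp clamp [-219.3    1.4] 145.5 F clamp [ 0.3 -0.3] -0.2 t 8.9 g 0.002
scene book 326 [ 57.7 -52.  156.9] [ 89.2  50.1 164.3]
scene padtop 174 [-46.5 -38.7  88.5] [ -6.8  37.5 101.1]
scene trig 76 [-216.3  -15.2  170.3] [-176.6   14.7  185.6]
scene bar 74 [-259.8   -7.2   60.4] [-201.1    8.2   70.6]
side book 136 [ 55.2   4.1 155.5] [ 87.5  51.3 164.9]
side padtop 147 [-48.8   2.8  88.5] [ 60.1  39.5 102.4]
side bar 119 [-262.2   -5.1   61.2] [-200.6    6.8   71. ]
```

View pics/b4.png

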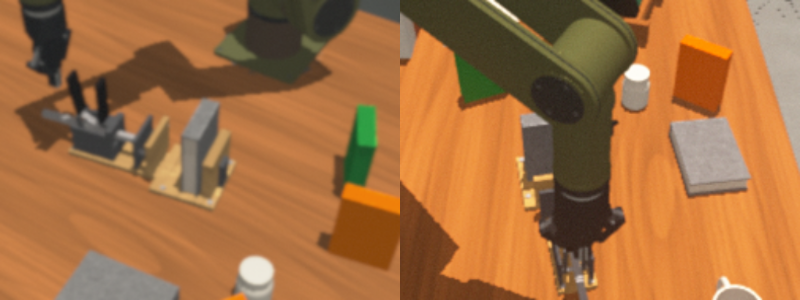

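The fingers are behind the trigger. Trial stroke:

>>> arm_command:
  commands:
    - {"tx":-10,"ty":0,"tz":0,"wx":0,"wy":0,"wz":0,"gripper":0}
    - {"tx":-18,"ty":0,"tz":0,"wx":0,"wy":0,"wz":0,"gripper":0}
    - {"tx":-25,"ty":0,"tz":0,"wx":0,"wy":0,"wz":0,"gripper":0}
    - {"tx":-32,"ty":0,"tz":0,"wx":0,"wy":0,"wz":0,"gripper":0}
    - {"tx":-39,"ty":0,"tz":0,"wx":0,"wy":0,"wz":0,"gripper":0}
    - {"tx":-46,"ty":0,"tz":0,"wx":0,"wy":0,"wz":0,"gripper":0}
    - {"tx":-52,"ty":0,"tz":0,"wx":0,"wy":0,"wz":0,"gripper":0}
    - {"tx":-57,"ty":0,"tz":0,"wx":0,"wy":0,"wz":0,"gripper":0}
    - {"tx":-57,"ty":0,"tz":0,"wx":0,"wy":0,"wz":0,"gripper":0}

```text
time: 9.9
eef_pos: [0.4988, -0.1476, 0.146]
eef_rot: [[0.198, 0.003, 0.98], [-0.98, -0.005, 0.198], [0.005, -1.0, 0.002]]
wrist_force: [1.0, -6.3, 5.0]
grip_width: -0.003
```

```bash
python3 m.py
```

```text
tcp clamp [-163.5    1.3] 146.0 F clamp [-6.4  0.3] 5.0 t 9.9 g -0.003
scene book 324 [ 57.5 -52.4 156.8] [ 89.4  49.7 164.1]
scene padtop 184 [-40.2 -38.4  88.6] [-1.000e-01  3.780e+01  1.025e+02]
scene trig 64 [-165.8  -15.4  170.7] [-140.6   13.4  186.3]
scene bar 66 [-255.1   -7.7   60.3] [-202.2    8.    71. ]
side book 149 [ 55.6   8.2 156.4] [ 89.3  51.1 164.4]
side padtop 83 [-33.9  12.3  88.4] [ 60.2  39.3 102.8]
side trig 50 [-176.1  -13.1  170.7] [-149.    14.1  186.9]
side bar 103 [-255.8   -5.2   61.3] [-202.4    6.5   71.3]
```

The bar advances: the pad moved from −6.8 to about −0.1. I finish this stroke to find its end, then let the trigger back.

>>> arm_command:
  commands:
    - {"tx":-4,"ty":0,"tz":0,"wx":0,"wy":0,"wz":0,"gripper":0}
    - {"tx":-7,"ty":0,"tz":0,"wx":0,"wy":0,"wz":0,"gripper":0}
    - {"tx":-7,"ty":0,"tz":0,"wx":0,"wy":0,"wz":0,"gripper":0}

```text
time: 10.3
eef_pos: [0.4975, -0.1412, 0.1456]
eef_rot: [[0.198, 0.003, 0.98], [-0.98, -0.005, 0.198], [0.005, -1.0, 0.002]]
wrist_force: [-0.1, -7.8, 2.5]
grip_width: -0.001
```

```bash
python3 m.py
```

```text
tcp clamp [-157.     1.3] 145.6 F clamp [-7.7  1.7] 2.5 t 10.3 g -0.001
scene book 328 [ 57.4 -52.1 156.6] [ 89.2  49.9 163.9]
scene padtop 170 [-36.9 -38.4  88.5] [  3.3  36.6 102.7]
scene trig 31 [-161.9  -15.4  170.2] [-140.4    9.2  185.9]
scene bar 60 [-251.5   -6.3   61.1] [-201.2    7.4   72. ]
side book 144 [ 55.7   9.6 156.6] [ 88.9  51.1 164.2]
side padtop 73 [-11.4  12.5  88.5] [ 59.1  39.4 103.6]
side trig 46 [-168.9  -11.8  170.6] [-150.4   13.4  186. ]
side bar 95 [-252.2   -5.2   60.9] [-202.7    6.5   70.3]
```

>>> arm_command:
  commands:
    - {"tx":-4,"ty":0,"tz":0,"wx":0,"wy":0,"wz":0,"gripper":0}
    - {"tx":-4,"ty":0,"tz":0,"wx":0,"wy":0,"wz":0,"gripper":0}
    - {"tx":15,"ty":0,"tz":0,"wx":0,"wy":0,"wz":0,"gripper":0}
    - {"tx":35,"ty":0,"tz":0,"wx":0,"wy":0,"wz":0,"gripper":0}
    - {"tx":52,"ty":0,"tz":0,"wx":0,"wy":0,"wz":0,"gripper":0}
    - {"tx":52,"ty":0,"tz":0,"wx":0,"wy":0,"wz":0,"gripper":0}
    - {"tx":52,"ty":0,"tz":0,"wx":0,"wy":0,"wz":0,"gripper":0}
    - {"tx":42,"ty":0,"tz":0,"wx":0,"wy":0,"wz":0,"gripper":0}
    - {"tx":34,"ty":0,"tz":0,"wx":0,"wy":0,"wz":0,"gripper":0}
    - {"tx":26,"ty":0,"tz":0,"wx":0,"wy":0,"wz":0,"gripper":0}
    - {"tx":18,"ty":0,"tz":0,"wx":0,"wy":0,"wz":0,"gripper":0}
    - {"tx":10,"ty":0,"tz":0,"wx":0,"wy":0,"wz":0,"gripper":0}
    - {"tx":3,"ty":0,"tz":0,"wx":0,"wy":0,"wz":0,"gripper":0}
    - {"tx":-3,"ty":0,"tz":0,"wx":0,"wy":0,"wz":0,"gripper":0}
    - {"tx":-4,"ty":0,"tz":0,"wx":0,"wy":0,"wz":0,"gripper":0}
    - {"tx":-4,"ty":0,"tz":0,"wx":0,"wy":0,"wz":0,"gripper":0}

```text
time: 12.0
eef_pos: [0.4968, -0.1395, 0.1457]
eef_rot: [[0.2, 0.003, 0.98], [-0.98, -0.011, 0.2], [0.011, -1.0, 0.001]]
wrist_force: [1.2, -16.9, -2.5]
grip_width: -0.0
```

```bash
python3 m.py
```

```text
tcp clamp [-155.1    1.7] 145.7 F clamp [-16.8   2.1] -2.5 t 12.0 g -0.0
scene book 326 [ 57.8 -52.  155.7] [ 89.3  50.9 164.1]
scene padtop 177 [-17.6 -37.3  88.8] [ 22.7  38.3 101.8]
scene trig 24 [-159.9  -16.3  170.6] [-142.8    7.   184.5]
scene bar 37 [-232.8   -5.4   60.4] [-201.4    7.5   69.6]
side book 143 [ 55.4  10.1 156.2] [ 88.4  51.2 164.7]
side padtop 93 [-18.   15.8  88.7] [ 59.8  39.1 102.8]
side trig 41 [-167.6  -12.5  170.9] [-154.3   13.3  186. ]
side bar 64 [-234.1   -4.9   61.1] [-200.6    6.5   71.1]
```

A full stroke ends at TCP x≈−155 and moves the bar 18–19 mm. The plunger is now at about 33 mm. Pump 3:

>>> arm_command:
  commands:
    - {"tx":20,"ty":0,"tz":0,"wx":0,"wy":0,"wz":0,"gripper":0}
    - {"tx":40,"ty":0,"tz":0,"wx":0,"wy":0,"wz":0,"gripper":0}
    - {"tx":56,"ty":0,"tz":0,"wx":0,"wy":0,"wz":0,"gripper":0}
    - {"tx":56,"ty":0,"tz":0,"wx":0,"wy":0,"wz":0,"gripper":0}
    - {"tx":56,"ty":0,"tz":0,"wx":0,"wy":0,"wz":0,"gripper":0}
    - {"tx":46,"ty":0,"tz":0,"wx":0,"wy":0,"wz":0,"gripper":0}
    - {"tx":38,"ty":0,"tz":0,"wx":0,"wy":0,"wz":0,"gripper":0}
    - {"tx":30,"ty":0,"tz":0,"wx":0,"wy":0,"wz":0,"gripper":0}
    - {"tx":22,"ty":0,"tz":0,"wx":0,"wy":0,"wz":0,"gripper":0}
    - {"tx":14,"ty":0,"tz":0,"wx":0,"wy":0,"wz":0,"gripper":0}
    - {"tx":7,"ty":0,"tz":0,"wx":0,"wy":0,"wz":0,"gripper":0}
    - {"tx":1,"ty":0,"tz":0,"wx":0,"wy":0,"wz":0,"gripper":0}
    - {"tx":1,"ty":0,"tz":0,"wx":0,"wy":0,"wz":0,"gripper":0}

```text
time: 13.4
eef_pos: [0.4968, -0.1395, 0.1457]
eef_rot: [[0.2, 0.003, 0.98], [-0.98, -0.009, 0.2], [0.01, -1.0, 0.001]]
wrist_force: [1.2, -15.2, -1.0]
grip_width: -0.001
```

```bash
python3 m.py
```

```text
tcp clamp [-155.2    1.6] 145.7 F clamp [-15.1   1.8] -1.0 t 13.4 g -0.001
scene book 330 [ 57.6 -52.7 156.2] [ 89.3  50.4 164.1]
scene padtop 134 [  0.7 -39.1  89.3] [ 39.2  35.5 101.8]
scene trig 27 [-161.4  -14.1  171.3] [-143.1   10.6  186.9]
scene bar 16 [-213.4   -5.4   62.2] [-200.6    5.5   67.4]
side book 146 [ 55.4   9.6 156.1] [ 89.3  51.1 165.1]
side padtop 107 [-0.8 15.1 88.5] [ 59.5  39.  103.1]
side trig 46 [-168.1  -11.8  170.1] [-151.3   12.6  186.7]
side bar 30 [-216.1   -5.    60.3] [-201.2    6.4   69.6]
```

Plunger at about 51 mm, and the book hasn't moved. Pump 4 should take it to about 69 mm:

>>> arm_command:
  commands:
    - {"tx":20,"ty":0,"tz":0,"wx":0,"wy":0,"wz":0,"gripper":0}
    - {"tx":40,"ty":0,"tz":0,"wx":0,"wy":0,"wz":0,"gripper":0}
    - {"tx":55,"ty":0,"tz":0,"wx":0,"wy":0,"wz":0,"gripper":0}
    - {"tx":55,"ty":0,"tz":0,"wx":0,"wy":0,"wz":0,"gripper":0}
    - {"tx":55,"ty":0,"tz":0,"wx":0,"wy":0,"wz":0,"gripper":0}
    - {"tx":46,"ty":0,"tz":0,"wx":0,"wy":0,"wz":0,"gripper":0}
    - {"tx":38,"ty":0,"tz":0,"wx":0,"wy":0,"wz":0,"gripper":0}
    - {"tx":30,"ty":0,"tz":0,"wx":0,"wy":0,"wz":0,"gripper":0}
    - {"tx":24,"ty":0,"tz":0,"wx":0,"wy":0,"wz":0,"gripper":0}
    - {"tx":18,"ty":0,"tz":0,"wx":0,"wy":0,"wz":0,"gripper":0}
    - {"tx":12,"ty":0,"tz":0,"wx":0,"wy":0,"wz":0,"gripper":0}
    - {"tx":7,"ty":0,"tz":0,"wx":0,"wy":0,"wz":0,"gripper":0}
    - {"tx":3,"ty":0,"tz":0,"wx":0,"wy":0,"wz":0,"gripper":0}
    - {"tx":0,"ty":0,"tz":0,"wx":0,"wy":0,"wz":0,"gripper":0}
    - {"tx":0,"ty":0,"tz":0,"wx":0,"wy":0,"wz":0,"gripper":0}

```text
time: 15.0
eef_pos: [0.4968, -0.1395, 0.1457]
eef_rot: [[0.2, 0.003, 0.98], [-0.98, -0.009, 0.2], [0.009, -1.0, 0.001]]
wrist_force: [1.1, -13.7, -0.4]
grip_width: -0.004
```

```bash
python3 m.py
```

```text
tcp clamp [-155.2    1.6] 145.7 F clamp [-13.6   1.6] -0.4 t 15.0 g -0.004
scene book 333 [ 57.6 -52.2 155.8] [ 89.4  50.2 164.4]
scene padtop 71 [ 18.6 -39.2  89.2] [37.9 36.3 99.9]
scene trig 26 [-159.3  -13.3  170.2] [-144.3   11.9  185.3]
side book 145 [ 54.8   9.6 156.5] [ 89.5  51.1 164.6]
side padtop 98 [16.6 14.3 88.3] [ 59.3  39.2 103.2]
side trig 43 [-167.2  -11.7  170.4] [-154.3   13.1  186.4]
```

Plunger at about 69 mm, so the last stroke needs roughly 14 of its 18 mm. I let the trigger fully back and advance slowly, stopping short.

>>> arm_command:
  commands:
    - {"tx":20,"ty":0,"tz":0,"wx":0,"wy":0,"wz":0,"gripper":0}
    - {"tx":40,"ty":0,"tz":0,"wx":0,"wy":0,"wz":0,"gripper":0}
    - {"tx":55,"ty":0,"tz":0,"wx":0,"wy":0,"wz":0,"gripper":0}
    - {"tx":55,"ty":0,"tz":0,"wx":0,"wy":0,"wz":0,"gripper":0}
    - {"tx":55,"ty":0,"tz":0,"wx":0,"wy":0,"wz":0,"gripper":0}
    - {"tx":46,"ty":0,"tz":0,"wx":0,"wy":0,"wz":0,"gripper":0}
    - {"tx":40,"ty":0,"tz":0,"wx":0,"wy":0,"wz":0,"gripper":0}
    - {"tx":36,"ty":0,"tz":0,"wx":0,"wy":0,"wz":0,"gripper":0}
    - {"tx":32,"ty":0,"tz":0,"wx":0,"wy":0,"wz":0,"gripper":0}
    - {"tx":28,"ty":0,"tz":0,"wx":0,"wy":0,"wz":0,"gripper":0}
    - {"tx":24,"ty":0,"tz":0,"wx":0,"wy":0,"wz":0,"gripper":0}
    - {"tx":20,"ty":0,"tz":0,"wx":0,"wy":0,"wz":0,"gripper":0}
    - {"tx":17,"ty":0,"tz":0,"wx":0,"wy":0,"wz":0,"gripper":0}
    - {"tx":14,"ty":0,"tz":0,"wx":0,"wy":0,"wz":0,"gripper":0}
    - {"tx":12,"ty":0,"tz":0,"wx":0,"wy":0,"wz":0,"gripper":0}
    - {"tx":12,"ty":0,"tz":0,"wx":0,"wy":0,"wz":0,"gripper":0}
    - {"tx":12,"ty":0,"tz":0,"wx":0,"wy":0,"wz":0,"gripper":0}

```text
time: 16.8
eef_pos: [0.4993, -0.1515, 0.1464]
eef_rot: [[0.199, 0.003, 0.98], [-0.98, -0.008, 0.199], [0.009, -1.0, 0.002]]
wrist_force: [-1.2, -12.5, 4.5]
grip_width: 0.003
```

```bash
python3 m.py
```

```text
tcp clamp [-167.5    1.6] 146.4 F clamp [-12.    3.7] 4.5 t 16.8 g 0.003
scene book 328 [ 63.8 -52.9 157. ] [ 95.6  50.1 164.6]
scene padtop 78 [ 28.8 -39.4  88.2] [ 54.   37.4 100. ]
scene trig 72 [-172.3  -16.9  170.3] [-145.2   16.5  185.7]
side book 153 [ 60.8   8.  155.5] [ 94.   51.1 164.7]
side padtop 101 [27.2 11.5 88.2] [ 65.   39.2 103.6]
side trig 50 [-180.1  -11.4  170.6] [-152.1   14.6  186.7]
```

The book is on the stop, with the springs squeezed about 5 mm by both plate position and force. I need about 5 mm more bar, which is 8–9 mm of paddle.

>>> arm_command:
  commands:
    - {"tx":-2,"ty":0,"tz":0,"wx":0,"wy":0,"wz":0,"gripper":0}
    - {"tx":-4,"ty":0,"tz":0,"wx":0,"wy":0,"wz":0,"gripper":0}
    - {"tx":-6,"ty":0,"tz":0,"wx":0,"wy":0,"wz":0,"gripper":0}
    - {"tx":-8,"ty":0,"tz":0,"wx":0,"wy":0,"wz":0,"gripper":0}
    - {"tx":-8,"ty":0,"tz":0,"wx":0,"wy":0,"wz":0,"gripper":0}
    - {"tx":-8,"ty":0,"tz":0,"wx":0,"wy":0,"wz":0,"gripper":0}

```text
time: 17.5
eef_pos: [0.4981, -0.1453, 0.1463]
eef_rot: [[0.199, 0.004, 0.98], [-0.98, -0.011, 0.199], [0.012, -1.0, 0.002]]
wrist_force: [-0.8, -18.1, 2.4]
grip_width: 0.001
```

```bash
python3 m.py b5.png
```

```text
tcp clamp [-161.2    1.5] 146.3 F clamp [-17.6   4.3] 2.4 t 17.5 g 0.001
scene book 329 [ 64.2 -51.6 156.6] [ 95.3  50.  164.3]
scene padtop 63 [ 31.7 -38.   89.4] [ 51.3  36.7 101. ]
scene trig 49 [-167.1  -15.5  170.9] [-140.5   14.1  186.2]
side book 145 [ 61.5   9.1 155.6] [ 95.4  51.  164.4]
side padtop 101 [30.6 13.  88.5] [ 65.2  39.6 102.7]
side trig 51 [-173.5  -13.8  170.7] [-149.    13.6  186.9]
```

View pics/b5.png

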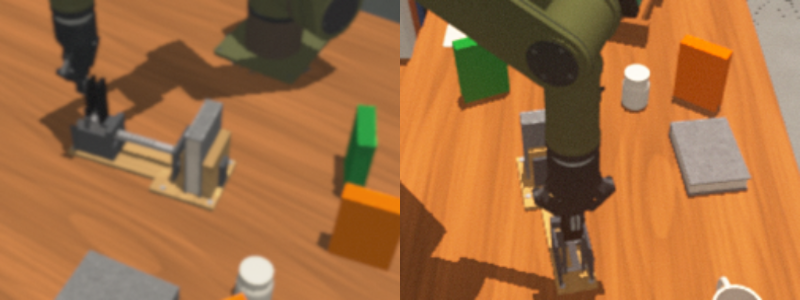

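The picture shows the book between pad and stop, with the fingers holding the trigger. The springs are at about 8–8.6 mm, so I go 2.5 mm further and check that it holds.

>>> arm_command:
  commands:
    - {"tx":-1.5,"ty":0,"tz":0,"wx":0,"wy":0,"wz":0,"gripper":0}
    - {"tx":-2.5,"ty":0,"tz":0,"wx":0,"wy":0,"wz":0,"gripper":0}
    - {"tx":-2.5,"ty":0,"tz":0,"wx":0,"wy":0,"wz":0,"gripper":0}
    - {"tx":-2.5,"ty":0,"tz":0,"wx":0,"wy":0,"wz":0,"gripper":0}
    - {"tx":-2.5,"ty":0,"tz":0,"wx":0,"wy":0,"wz":0,"gripper":0}
    - {"tx":-2.5,"ty":0,"tz":0,"wx":0,"wy":0,"wz":0,"gripper":0}

```text
time: 18.2
eef_pos: [0.4977, -0.1436, 0.1462]
eef_rot: [[0.2, 0.004, 0.98], [-0.98, -0.013, 0.2], [0.013, -1.0, 0.001]]
wrist_force: [-0.0, -20.1, 0.4]
grip_width: 0.0
```

```bash
python3 m.py; python3 m.py
```

```text
tcp clamp [-159.4    1.6] 146.2 F clamp [-19.7   4. ] 0.4 t 18.2 g 0.0
scene book 326 [ 64.1 -52.6 156.8] [ 95.5  50.8 164.4]
scene padtop 59 [ 32.4 -38.1  89.4] [ 50.5  34.6 101. ]
scene trig 37 [-163.1  -14.9  170.5] [-140.4   11.8  186. ]
side book 144 [ 61.5   9.1 156.6] [ 96.4  51.1 165.2]
side padtop 99 [30.6 13.4 88.3] [ 64.7  39.8 103.1]
side trig 49 [-171.2  -11.4  170.5] [-143.1   13.3  186.4]
tcp clamp [-159.4    1.5] 146.2 F clamp [-19.5   3.9] -0.4 t 18.3 g 0.002
scene book 328 [ 63.7 -52.2 157. ] [ 95.4  50.6 163.9]
scene padtop 61 [ 32.4 -39.1  89. ] [ 53.6  37.  100.4]
scene trig 37 [-163.7  -14.3  171.1] [-140.2    8.8  186.1]
side book 142 [ 62.6   9.1 156.4] [ 95.6  51.2 165.2]
side padtop 101 [30.5 13.  88.7] [ 67.6  39.4 103.2]
side trig 44 [-171.7  -11.7  170.8] [-147.9   13.2  185.3]
```

Plate position, paddle travel and force put the springs at about 9–10 mm, perhaps 11, and steady. I'm handing in.

```bash
python3 -c "
from h import *
print(env.sign_off())"
```

```text
the job is handed in; nothing more can be done
None
```

I stood the grey hardback spine up on the clamp's bed, let go of it, and pumped the trigger with shut fingers from behind. It took four full strokes and one partial one, and I handed the job in at about 18 s with the trigger still held.

- **Book:** the last pictures show it upright, with its front face at clamp x ≈ 95.5 mm, so it is on the stop.
- **Springs:** I could not read the squeeze directly, so this is an estimate, and the checks differ by a few mm:
  - The back plate's position gives about 8.5–9.5 mm, and the paddle's travel about 9.5 mm.
  - The wrist force of 19.6 N is higher than the 15 N given for half squeezed. I was pushing lower on the paddle, which explains only part of that, so the true value could be as much as 11–12 mm.
  - All of these are well short of the full 20 mm.
- **Holding:** force and position stayed steady over the last readings.
- **Other things:** the arm went nowhere near the jar, mug or flat book. In the last picture I viewed they look where they were, but I did not measure their positions again.
- **Refused call:** my first move call was rejected as invalid, and nothing moved.

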